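Dispense one jar lid and slide it to the open jar

ROBOT

A 6-joint arm with a two-finger parallel gripper is mounted at the origin on the work surface. World frame = base frame: x ahead of the robot, y to its left, z up, the work surface at z = 0. Lengths are in mm, angles in degrees, forces in N, time in s.
With the tool pointing down it reaches from about 350 to 850 mm from the base axis. Payload 8.1 kg.
Tool frame: the origin (TCP) lies midway between the tips of the shut fingers; the grasp point (between the pads) lies 19 mm behind it (hold_point_z is the distance from the TCP to the grasp point, in mm); z points along the fingers, y is the direction in which the jaws open and shut (so a half turn about z gives the same grasp; the last joint's range is limited). The gripper opens to 85 mm and grips with 20 to 120 N. Pads are 22 mm wide; open, the fingers measure 114 mm over their backs; the gripper's body (76 mm by 85 mm) begins 54 mm behind the grasp point. The pads swing forward as they close: fully open they stand 13 mm farther back than shut.
Start: joints at [-72.789, 7.471, 85.268, -0, 87.261, -4.893], TCP at [225.8, -555.895, 231.292] pointing down, gripper open.
Joint ranges: [-169.43, 169.43], [-51.17, 129.36], [1.28, 143.12], [-76.62, 256.62], [0, 156.53], [-152.29, 152.29]. Speed limits (degrees/s): [136.94, 136.94, 159.86, 180, 180, 180].

INTERFACE

Orientations are given as [roll, pitch, yaw] about the fixed x, y, z axes, in that order (R = Rz(yaw) Ry(pitch) Rx(roll)).
In Python, from bench import sense, snapshot, camera_params, hand_in, hold_point_z gives the robot as it stands.
- The arm moves only by the tool servo_tool, never from a script. Its argument "motion" is a list of rows, each a list of 7 numbers: the finger opening in mm, from 0 to 85.4, then the shift along the tool's x, y, z in mm, then the turn, a rotation vector about the tool's x, y, z in rad. A call has 1 to 10 rows; each row shifts and turns the pose as measured when the row begins, along the tool's axes as they then stand; what a row does not reach is not made up. A row lasts 1/10 s, in which the tool goes at most 50 mm and 8.59 degrees, less where a joint would pass 70% of its speed; a pose out of reach is approached as far as the arm can. A call with a gripper value outside its range is refused whole. The fingers move at their own pace and stop on an object; "force" is the grip in N (left out, the last holds). Time passes only in rows, so rows that do not move let the fingers close. It gives the time, the measured TCP pose, the force and the opening at its end, in the units of the state.
- sense(): the state, without advancing time (a new reading comes with each control period).
- snapshot(name): name is "scene" or "top" or "wrist"; returns the picture (420x560x3 uint8, blue, green, red); there is no depth.
- camera_params(name): a dict with "fx", "fy", "cx", "cy" (pixels), "R" (3x3) and "t" (3): a world point X has camera coordinates R X + t; the wrist camera has in their place "tool_from_camera" (4x4, takes a point from camera to tool coordinates, whose origin is the TCP and whose axes are the flange's). Camera axes: x right, y down, z forward; pixel columns grow to the right and rows downward; lengths in mm; the calibration is good to about 2 mm. A picture is of the moment at which its call begins: read the wrist's pose just before it. camera_params takes no time and is no camera call.
- hand_in(): hands the job in, once; it reports no verdict.
The state is a dict: "time": time; "joint_pos": joint angles; "qd": joint speeds; "joint_efforts": joint torques, N m; "tool_pos": TCP position; "tcp_rot": TCP orientation; "ft_force": force on the tool from outside, world axes, zero at the start; "wrist_torque": the same for the moment, N m; "finger_gap": finger opening in mm.
Only numpy, scipy, OpenCV 4.12 (cv2) and the standard library are available. Lean on these libraries where they do the work, as an engineer would, in place of code of your own. Each camera call takes 0.05 s, during which the arm holds its last target. There are 200 camera calls.

TASK

Press the plunger of the lid feeder fully down once and let it rise, so that a single lid slides out into the lane in front; then push that lid sideways along the lane until it rests against the end stop on the side where the open jar stands. Only push the lid with the fingers, never lift it; leave the other lids in the magazine and do not disturb the jars, the tube rack or the bottle.

Things in the scene. Friction and masses are not known exactly. Their poses are not given: they have to be found in the camera images.
- feeder: Lid feeder, fixed to the bench. Its frame is used throughout (mm, z from the bench): origin on the bench, -x is the front, towards the robot, y along the lane. Grey deck x -60 to 110, y -200 to 200, top z 10. Lane along y in front, clear square magazine with three stacked lids behind its middle, then a white drive housing (x 42 to 105, y -28 to 28, top z 60) with the plunger.
- plunger (a joint): Plunger travel in m: 0 up, 0.025 fully down (firm stop). It drives a hidden pusher 2 mm forward per 1 mm; a full press puts the lowest lid into the lane, its centre near feeder x = -28. The spring takes 1.5 N at the top, 4.5 N at the bottom (a little more when fast) and lifts the plunger by itself; then the next lid drops down. Any further press would move that next lid.
- plunger_top (a point): Middle of the top of the plunger's grey mushroom knob (34 mm across), 102 mm above the bench when up, 77 mm when down; it stands at x = 73.5, y = 0 in the feeder frame and moves straight down.
- magazine (a point): Middle of the magazine's floor (feeder frame x = 20, y = 0, z = 10). The magazine is open on top; outside x -2.5 to 42.5, y -22.5 to 22.5, top z 56, steel corner posts out to x -5 and 45, y +-26, top z 57. Below its front wall a slot lets only the lowest lid pass.
- lane_middle (a point): Point on the lane floor before the magazine (feeder frame x = -27, y = 0, z = 10), where the lid comes out. The lane runs straight along y between a front rail (inner face x = -52, top z 16) and rear rails (inner face x = -2.5, top z 16), with an end stop at each end (inner faces y = +118 and -118, top z 20).
- stop_left (a point): Point on the lane floor where the centre of a lid lies when it rests against the end stop on the +y side (feeder frame x = -27, y = 100, z = 10).
- stop_right (a point): The same at the end stop on the -y side (feeder frame x = -27, y = -100, z = 10).
- lid1: Lowest lid in the magazine, the one to be dispensed: white ribbed plastic disc 36 mm across, 14 mm high, about 16 g; origin at the centre of its underside, z up.
- lid2: Second lid of the stack, the same; it stays in the magazine.
- lid3: Third and top lid of the stack, the same; it stays in the magazine.
- jar_open: Open clear glass jar without a lid, 40 mm across, 60 mm high; stands loose on the deck outside one of the two end stops (feeder frame y about +165 or -165), which side differs from run to run. Origin at the centre of its underside.
- jar_closed: The same jar with a white lid on, 62 mm high, loose on the deck outside the other end stop. Origin at the centre of its underside.
- rack: Black tube rack 60 x 130 mm with yellow-capped tubes, 95 mm high, loose on the bench behind the feeder (+x). Origin at the centre of its underside.
- bottle: Plain white bottle 56 mm across, 110 mm high, loose on the bench behind the feeder. Origin at the centre of its underside.
Mind the look-alikes: they are no part of the job. Leave any black or green look-alike of the lid3 alone.

How it is judged:
By the outcome, as a careful person would: the job done as asked, in the order asked, and still so for the second after the job is handed in, with the robot touching nothing.
It also fails if it takes over 45 s, if anything falls off the work surface, if the arm or the gripper's body presses on something with over 40 N, if the wrist force passes 120 N, or if a joint passes its speed limit or range.

## Working session

There is one attempt and no reset: what is moved stays moved. The work goes in short steps, Python scripts to look and compute and a tool call to move; the robot and the scene stay as the last step left them, time stands still between calls to the robot, and variables do not carry over. Pictures are saved under pics/ and viewed, about 8 in all and at most 12, crops included, and the job is handed in when it is done.

Besides the shell and the picture viewer there is one more tool, called as name([rows], argument=value, ...), one row to a line, values as JSON. servo_tool: Moves the arm, as the interface text tells. Its arguments: {"type":"object","properties":{"motion":{"type":"array"},"force":{"type":"number"}},"required":["motion"]}

```bash
mkdir -p pics; ls; python3 - <<'E'
from bench import *
import cv2,numpy as np
for n in("scene","top"):
    cv2.imwrite(f"pics/{n}0.png",snapshot(n)); p=camera_params(n); print(n,{k:np.round(v,3).tolist() for k,v in p.items()})
print({k:np.round(v,3).tolist() for k,v in camera_params("wrist").items()})
print(sense())
E
```

```text
pics
scene {'fx': 468.997, 'fy': 468.997, 'cx': 281.643, 'cy': 216.501, 'R': [[0.715, 0.699, 0.009], [0.392, -0.39, -0.833], [-0.579, 0.599, -0.553]], 't': [-441.796, -136.328, 1291.755]}
top {'fx': 478.835, 'fy': 478.835, 'cx': 279.545, 'cy': 206.14, 'R': [[-0.001, -1.0, 0.003], [-0.989, 0.0, -0.151], [0.151, -0.003, -0.989]], 't': [25.253, 587.713, 788.998]}
{'fx': 327.399, 'fy': 327.399, 'cx': 278.088, 'cy': 205.782, 'tool_from_camera': [[0.0, -0.952, -0.305, 78.083], [1.0, -0.0, 0.001, -0.368], [-0.001, -0.305, 0.952, -142.356], [0.0, 0.0, 0.0, 1.0]]}
{'time': 0.1, 'joint_pos': array([-7.27897815e+01,  7.51092186e+00,  8.53235770e+01, -5.20961204e-04,
        8.72623519e+01, -4.89256410e+00]), 'qd': array([ 0.0566275 , -0.06599682, -0.08839228,  0.04873193,  0.02089112,
       -0.11811594]), 'joint_efforts': array([ 1.56192738e-03, -5.70953679e+01, -5.01941550e+01, -1.06516322e-04,
        8.19655659e-03, -5.39613939e-05]), 'tool_pos': array([ 225.63465741, -555.4150207 ,  230.34272193]), 'tcp_rot': array([-1.79903458e+02, -7.74173938e-03,  2.21028014e+01]), 'ft_force': array([-0.56235451, -0.12450307, -0.1885523 ]), 'wrist_torque': array([-0.03626964, -0.0676161 , -0.02822452]), 'finger_gap': 85.26913291462635}
```

View pics/top0.png

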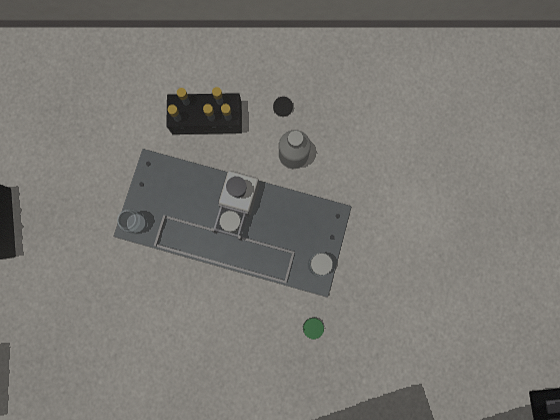

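View pics/scene0.png

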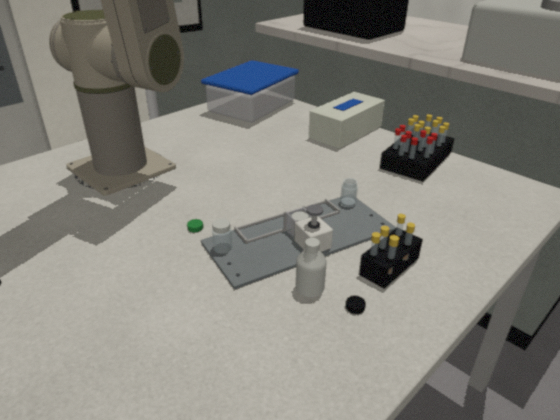

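The top view shows the feeder deck with corners near (143,150), (351,206), (328,296) and (114,237). The knob is at (237,187), and the magazine's top lid at (230,221). The open jar is on the left at (135,222), which is +y, and the lidded jar is at (321,264). The scene view agrees: the clear jar is at (348,195) on the +y side. So the target is stop_left.

```bash
cat > h.py <<'E'
import numpy as np, cv2
from bench import *
from scipy.spatial.transform import Rotation as Ro
def ray(name,uv,z,pose=None):
    p=camera_params(name); uv=np.atleast_2d(uv).astype(float)
    d=np.c_[(uv[:,0]-p['cx'])/p['fx'],(uv[:,1]-p['cy'])/p['fy'],np.ones(len(uv))]
    if name=="wrist":
        T=p['tool_from_camera']; Rt=Ro.from_euler('xyz',pose['tcp_rot'],degrees=True).as_matrix()
        c=Rt@T[:3,3]+pose['tool_pos']; d=d@(Rt@T[:3,:3]).T
    else:
        c=-p['R'].T@p['t']; d=d@p['R']
    return c+d*((z-c[2])/d[:,2])[:,None]
E
python3 - <<'E'
from h import *
im=cv2.imread("pics/top0.png")
hsv=cv2.cvtColor(im,cv2.COLOR_BGR2HSV)
print(hsv[190,180],hsv[60,400],hsv[250,220])
m=((hsv[...,1]>25)&(hsv[...,0]>85)&(hsv[...,0]<130)).astype(np.uint8)*255
m=cv2.morphologyEx(m,cv2.MORPH_CLOSE,np.ones((9,9)));m=cv2.morphologyEx(m,cv2.MORPH_OPEN,np.ones((5,5)))
c=max(cv2.findContours(m,0,2)[0],key=cv2.contourArea)
box=cv2.boxPoints(cv2.minAreaRect(cv2.convexHull(c))); print(box)
q=cv2.approxPolyDP(cv2.convexHull(c),8,True)[:,0]; print(q)
W=ray("top",cv2.convexHull(c)[:,0],10)
r=cv2.minAreaRect(W[:,:2].astype(np.float32)); print(r)
w=cv2.boxPoints(r);print(w)
print("knob",ray("top",[237,187],102))
print("lid3 top",ray("top",[230,221],52))
E
```

```text
[90  9 89] [ 23  15 136] [90  8 96]
[[531. 389.]
 [559. 389.]
 [559. 419.]
 [531. 419.]]
[[559 389]
 [559 419]
 [535 419]
 [531 393]]
((250.98219299316406, -429.706787109375), (49.954036712646484, 48.796016693115234), 89.91650390625)
[[ 226.54782 -454.64822]
 [ 275.34378 -454.71933]
 [ 275.41656 -404.76535]
 [ 226.6206  -404.69424]]
knob [[610.49886894  94.54705555 102.        ]]
lid3 top [[560.79337558 110.14862135  52.        ]]
```

```bash
python3 - <<'E'
from h import *
im=cv2.GaussianBlur(cv2.imread("pics/top0.png"),(3,3),0).astype(int)
m=((im[...,0]-im[...,2]>0)).astype(np.uint8)*255
m=cv2.morphologyEx(m,cv2.MORPH_CLOSE,np.ones((7,7)));m=cv2.morphologyEx(m,cv2.MORPH_OPEN,np.ones((9,9)))
c=max(cv2.findContours(m,0,2)[0],key=cv2.contourArea)
print(cv2.approxPolyDP(cv2.convexHull(c),8,True)[:,0])
for pts in (c[:,0],[[143,150],[351,206],[328,296],[114,237]]):
    W=ray("top",pts,10)
    r=cv2.minAreaRect(W[:,:2].astype(np.float32)); w=cv2.boxPoints(r);print(r,w)
E
```

```text
[[142 151]
 [348 206]
 [328 293]
 [118 237]]
((566.6617431640625, 110.8179931640625), (399.88128662109375, 167.53884887695312), 74.30792236328125) [[ 431.93704  -59.01381]
 [ 593.2316  -104.32759]
 [ 701.3865   280.64978]
 [ 540.09186  325.96356]]
((565.1353149414062, 108.63731384277344), (396.7154846191406, 167.02383422851562), 74.67552185058594) [[ 432.1697    -60.596786]
 [ 593.25494  -104.73869 ]
 [ 698.10095   277.8714  ]
 [ 537.0157    322.0133  ]]
```

servo_tool([
  [0,39,-8,0,0,0,-0.13],
  [0,39,-8,0,0,0,-0.13],
  [0,39,-8,0,0,0,-0.13],
  [0,39,-8,0,0,0,-0.13],
  [0,39,-8,0,0,0,-0.13],
  [0,39,-8,0,0,0,-0.13],
  [0,39,-8,0,0,0,-0.13],
])

```text
time: 0.8
tool_pos: [375.1, -325.8, 226.0]
tcp_rot: [-179.7, -0.3, 75.7]
ft_force: [0.2, 0.3, -0.5]
finger_gap: 0.2
```

```bash
cat >> h.py <<'E'
O=np.array([542.3,117.]); Y=-15.7
def F(x,y,o=None,yaw=None):
    a=np.radians(Y if yaw is None else yaw); o=O if o is None else o
    return o+[np.cos(a)*x-np.sin(a)*y,np.sin(a)*x+np.cos(a)*y]
def go(xy,z,yaw):
    s=sense(); R=Ro.from_euler('xyz',s['tcp_rot'],degrees=True)
    d=R.inv().apply(np.array([*xy,z])-s['tool_pos'])
    rv=(R.inv()*Ro.from_euler('xyz',[180,0,yaw],degrees=True)).as_rotvec()
    print("t",s['time'],"pos",s['tool_pos'].round(1),s['tcp_rot'].round(1),"f",s['ft_force'].round(1),"gap",round(s['finger_gap'],1),"\nshift",d.round(1),"turn",rv.round(3))
E
python3 -c "
from h import *
go(F(73.5,0),200,Y+90)"
```

```text
t 0.8 pos [ 375.1 -325.8  226. ] [-179.7   -0.3   75.7] f [ 0.2  0.3 -0.5] gap 0.2 
shift [468.4 126.3  27.7] turn [-0.006 -0.005  0.024]
```

servo_tool([
  [0,46,12.5,2.7,0,0,0.005],
  [0,46,12.5,2.7,0,0,0.005],
  [0,46,12.5,2.7,0,0,0.005],
  [0,46,12.5,2.7,0,0,0.005],
  [0,46,12.5,2.7,0,0,0.005],
  [0,46,12.5,2.7,0,0,0],
  [0,46,12.5,2.7,0,0,0],
  [0,46,12.5,2.7,0,0,0],
  [0,46,12.5,2.7,0,0,0],
  [0,46,12.5,2.7,0,0,0],
])

```text
time: 1.8
tool_pos: [618.7, 104.6, 196.6]
tcp_rot: [-179.5, -0.2, 74.4]
ft_force: [1.5, -1.0, 0.2]
finger_gap: 0.1
```

```bash
python3 -c "
from h import *
go(F(73.5,0),190,Y+90)"
```

```text
t 1.8 pos [618.7 104.6 196.6] [-179.5   -0.2   74.4] f [ 1.5 -1.   0.2] gap 0.1 
shift [-8.8 -3.3  6.6] turn [-0.009 -0.004  0.002]
```

servo_tool([
  [0,-8,-3,5,-0.009,-0.004,0],
  [0,0,0,0,0,0,0],
  [0,0,0,0,0,0,0],
])

```text
time: 2.1
tool_pos: [613.1, 103.9, 186.1]
tcp_rot: [-179.6, 0.1, 74.8]
ft_force: [-0.1, 0.0, -0.3]
finger_gap: -0.2
```

```bash
python3 - <<'E'
from h import *
import pickle
go(F(73.5,0),190,Y+90)
s=sense();pickle.dump(s,open('s1.pkl','wb'));cv2.imwrite("pics/w1.png",snapshot("wrist"))
E
```

```text
t 2.1 pos [613.1 103.9 186.1] [-1.796e+02  1.000e-01  7.480e+01] f [-0.1  0.  -0.3] gap -0.2 
shift [-6.6  1.7 -3.9] turn [-0.007  0.001  0.009]
```

View pics/w1.png

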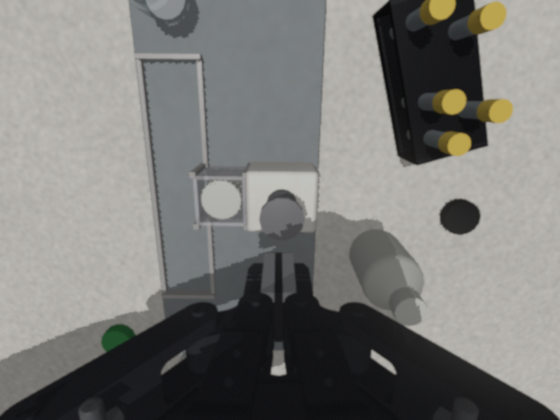

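The wrist view shows the knob at (282,217), the magazine's top lid at (221,200), the lane's +y stop at about (168,60) and the −y stop at (188,297).

```bash
python3 - <<'E'
from h import *
import pickle
s=pickle.load(open('s1.pkl','rb'))
k=ray("wrist",[282,217],102,s)[0]; l=ray("wrist",[221,200],52,s)[0]
print(k,l)
a=ray("wrist",[[143,61],[199,61],[213,294],[163,293]],13,s); print(a.round(1))
print("pred",F(73.5,0),F(20,0),F(-52,118),F(-2.5,118),F(-2.5,-118),F(-52,-118))
go(k[:2],110,Y+90)
E
```

```text
[614.41470877 100.39930951 102.        ] [562.10443416 112.29560065  52.        ]
[[525.3 243.5  13. ]
 [573.4 230.4  13. ]
 [509.2   1.4  13. ]
 [455.9  17.   13. ]]
pred [613.05784336  97.11086722] [561.55383493 111.58799108] [524.17088181 244.66884927] [571.82412326 231.27412719] [507.96241801   4.07887504] [460.30917656  17.47359711]
t 2.15 pos [613.  103.4 186.3] [-1.796e+02  1.000e-01  7.480e+01] f [ 0.3 -0.6  0.3] gap 0.1 
shift [-2.4  2.6 76.3] turn [-0.007  0.001  0.009]
```

servo_tool([
  [0,-2,1,20,-0.007,0,0.009],
  [0,-2,1,20,0,0,0],
  [0,0,0,20,0,0,0],
  [0,0,0,8,0,0,0],
  [0,0,0,0,0,0,0],
])

```text
time: 2.65
tool_pos: [615.3, 93.0, 122.2]
tcp_rot: [179.5, -0.1, 73.8]
ft_force: [0.8, 0.0, 0.3]
finger_gap: 0.2
```

```bash
sed -i 's/542.3,117./543.2,117.6/' h.py; python3 -c "
from h import *
go(F(73.5,0),102,Y+90)"
```

```text
t 2.65 pos [615.3  93.  122.2] [ 1.795e+02 -1.000e-01  7.380e+01] f [0.8 0.  0.3] gap 0.2 
shift [ 4.1 -2.8 20.2] turn [ 0.008 -0.001 -0.009]
```

servo_tool([
  [0,4,-2.5,5,0.008,0,-0.009],
  [0,0,0,5,0,0,0],
  [0,0,0,0,0,0,0],
  [0,0,0,0,0,0,0],
])

```text
time: 3.05
tool_pos: [615.9, 97.1, 115.5]
tcp_rot: [179.8, -0.2, 74.3]
ft_force: [0.7, 0.9, -0.1]
finger_gap: -0.1
```

```bash
python3 -c "
from h import *
go(F(73.5,0),102,Y+90)"
```

```text
t 3.05 pos [615.9  97.1 115.5] [179.8  -0.2  74.3] f [ 0.7  0.9 -0.1] gap -0.1 
shift [-0.  -2.1 13.5] turn [ 0.004 -0.003 -0.   ]
```

Centred on the knob to within 2 mm. Pressing in stages, one smooth stroke.

servo_tool([
  [0,0,-1,5,0,0,0],
  [0,0,0,5,0,0,0],
  [0,0,0,5,0,0,0],
  [0,0,0,5,0,0,0],
  [0,0,0,5,0,0,0],
  [0,0,0,4,0,0,0],
])

```text
time: 3.65
tool_pos: [616.3, 97.8, 86.6]
tcp_rot: [179.6, -0.2, 74.3]
ft_force: [-1.2, -1.2, 3.3]
finger_gap: -0.0
```

servo_tool([
  [0,0,0,4,0,0,0],
  [0,0,0,4,0,0,0],
  [0,0,0,3,0,0,0],
])

```text
time: 3.95
tool_pos: [616.6, 97.8, 76.1]
tcp_rot: [179.6, -0.2, 74.3]
ft_force: [-14.1, -1.4, 32.0]
finger_gap: -0.1
```

servo_tool([
  [0,0,0,0,0,0,0],
  [0,0,0,-4,0,0,0],
  [0,0,0,-6,0,0,0],
  [0,0,0,-8,0,0,0],
  [0,0,0,-10,0,0,0],
  [0,0,0,-20,0,0,0],
  [0,0,0,-25,0,0,0],
  [0,0,0,-20,0,0,0],
  [0,0,0,0,0,0,0],
])

```text
time: 4.85
tool_pos: [615.3, 97.7, 174.1]
tcp_rot: [179.6, -0.2, 74.3]
ft_force: [0.6, 0.1, 0.6]
finger_gap: 0.1
```

```bash
python3 - <<'E'
from h import *
import pickle
go(F(-27,-50),100,Y+90)
s=sense();pickle.dump(s,open('s2.pkl','wb'));cv2.imwrite("pics/w2.png",snapshot("wrist"))
E
```

```text
t 4.85 pos [615.3  97.7 174.1] [179.6  -0.2  74.3] f [0.6 0.1 0.6] gap 0.1 
shift [ -50.6 -102.3   73.3] turn [ 0.007 -0.004  0.   ]
```

View pics/w2.png

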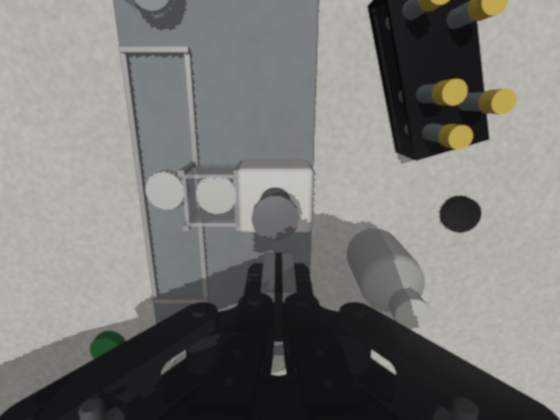

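The lid is out in the lane at (165,190). The plunger is up at (276,215), and the next lid sits in the magazine at (215,194).

```bash
python3 - <<'E'
from h import *
import pickle
s=pickle.load(open('s2.pkl','rb'))
l=ray("wrist",[165,190],24,s)[0]
a=ray("wrist",[[126,53],[186,53],[204,298],[154,298]],13,s); print(l,a.round(1))
r=np.radians(Y);M=np.array([[np.cos(r),np.sin(r)],[-np.sin(r),np.cos(r)]])
print("feeder frame",M@(l[:2]-O),((a[:,:2]-O)@M.T).round(1))
go(F(-27,-52),100,Y+90)
E
```

```text
[516.03677428 126.23294573  24.        ] [[524.2 245.2  13. ]
 [573.  231.6  13. ]
 [507.4   2.   13. ]
 [456.3  16.6  13. ]]
feeder frame [-28.48589217   0.96048461] [[ -52.8  117.8]
 [  -2.2  117.8]
 [  -3.2 -121. ]
 [ -56.3 -120.8]]
t 4.9 pos [614.7  97.6 172.4] [179.7  -0.2  74.3] f [ 0.2 -0.5  0.2] gap 0.2 
shift [ -52.3 -101.6   71.7] turn [ 0.005 -0.003  0.   ]
```

servo_tool([
  [0,-14,-33,0,0,0,0],
  [0,-14,-33,0,0,0,0],
  [0,-12,-30,0,0,0,-0.05],
  [0,0,0,0,0,0,-0.14],
  [0,0,0,0,0,0,-0.14],
  [0,0,0,0,0,0,-0.14],
  [0,0,0,0,0,0,-0.14],
  [0,0,0,0,0,0,-0.14],
  [0,0,0,0,0,0,-0.14],
  [0,0,0,0,0,0,-0.14],
])

```text
time: 5.9
tool_pos: [496.9, 83.9, 152.5]
tcp_rot: [-179.2, -0.9, 135.5]
ft_force: [0.2, 0.7, 0.1]
finger_gap: 0.1
```

servo_tool([
  [0,0,0,0,0,0,-0.14],
  [0,0,0,0,0,0,-0.14],
  [0,0,0,0,0,0,-0.14],
  [0,0,0,0,0,0,-0.05],
  [0,0,0,0,0,0,0],
])

```text
time: 6.4
tool_pos: [492.1, 83.6, 144.2]
tcp_rot: [-179.4, -1.8, 163.8]
ft_force: [-1.2, 0.5, -0.7]
finger_gap: 0.1
```

```bash
python3 -c "
from h import *
go(F(-27,-48),60,Y+180)"
```

```text
t 6.4 pos [492.1  83.6 144.2] [-179.4   -1.8  163.8] f [-1.2  0.5 -0.7] gap 0.1 
shift [-15.6  -0.5  83.7] turn [-0.01  -0.031 -0.008]
```

servo_tool([
  [0,-15,-0.5,10,-0.01,-0.03,-0.008],
  [0,0,0,20,0,0,0],
  [0,0,0,20,0,0,0],
  [0,0,0,20,0,0,0],
  [0,0,0,0,0,0,0],
  [0,0,0,0,0,0,0],
])

```text
time: 7.0
tool_pos: [503.4, 78.6, 67.2]
tcp_rot: [-179.9, -0.3, 163.7]
ft_force: [0.9, -0.2, -0.7]
finger_gap: -0.1
```

```bash
python3 -c "
from h import *
go(F(-28,-46),14,Y+180)"
```

```text
t 7.0 pos [503.4  78.6  67.2] [-179.9   -0.3  163.7] f [ 0.9 -0.2 -0.7] gap -0.1 
shift [ 0.   2.4 53.2] turn [-0.001 -0.005 -0.011]
```

servo_tool([
  [0,0,0,16,0,-0.005,-0.01],
  [0,0,0,16,0,0,0],
  [0,0,0,12,0,0,0],
  [0,0,0,4,0,0,0],
  [0,0,0,0,0,0,0],
])

```text
time: 7.5
tool_pos: [506.5, 78.9, 22.2]
tcp_rot: [179.9, 0.3, 164.1]
ft_force: [0.7, 0.4, 0.3]
finger_gap: -0.1
```

```bash
python3 -c "
from h import *
go(F(-28,-32),15,Y+180)"
```

```text
t 7.5 pos [506.5  78.9  22.2] [179.9   0.3 164.1] f [0.7 0.4 0.3] gap -0.1 
shift [ 3.3 15.2  7.2] turn [ 0.001  0.005 -0.003]
```

servo_tool([
  [0,2.5,0,5,0,0.005,0],
  [0,0,0,1,0,0,0],
  [0,0,3,0,0,0,0],
  [0,0,3,0,0,0,0],
  [0,0,3,0,0,0,0],
  [0,0,3,0,0,0,0],
])

```text
time: 8.1
tool_pos: [509.5, 92.0, 18.5]
tcp_rot: [179.9, 0.2, 164.1]
ft_force: [0.0, 1.0, -0.6]
finger_gap: -0.0
```

```bash
python3 -c "
from h import *
go(F(-28,67),15,Y+180)"
```

```text
t 8.1 pos [509.5  92.   18.5] [179.9   0.2 164.1] f [ 0.   1.  -0.6] gap -0.0 
shift [  3.  100.7   3.8] turn [ 0.002  0.004 -0.004]
```

servo_tool([
  [0,1.5,2,2.5,0,0,0],
  [0,0,3,0,0,0,0],
  [0,0,5,0,0,0,0],
  [0,0,6,0,0,0,0],
  [0,0,6,0,0,0,0],
  [0,0,6,0,0,0,0],
])

```text
time: 8.7
tool_pos: [516.4, 121.7, 16.1]
tcp_rot: [179.9, 0.2, 164.1]
ft_force: [-1.3, -0.1, 0.1]
finger_gap: 0.1
```

```bash
python3 - <<'E'
from h import *
go(F(-28,67),15,Y+180)
cv2.imwrite("pics/w3.png",snapshot("wrist"))
E
```

```text
t 8.7 pos [516.4 121.7  16.1] [179.9   0.2 164.1] f [-1.3 -0.1  0.1] gap 0.1 
shift [ 1.4 70.3  1.2] turn [ 0.002  0.004 -0.004]
```

View pics/w3.png

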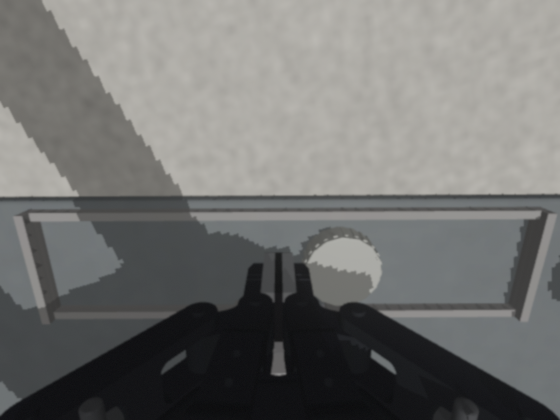

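The lid at (343,268) is against the finger's right face and is being pushed toward the +y stop, whose inner edge is at column ~525.

servo_tool([
  [0,0.5,6,0,0,0,0],
  [0,0,7,0,0,0,0],
  [0,0,7,0,0,0,0],
  [0,0,7,0,0,0,0],
  [0,0,6,0,0,0,0],
  [0,0,6,0,0,0,0],
  [0,0,5,0,0,0,0],
  [0,0,4,0,0,0,0],
])

```text
time: 9.55
tool_pos: [530.3, 173.2, 16.1]
tcp_rot: [179.8, 0.2, 164.1]
ft_force: [0.0, -0.1, 0.4]
finger_gap: -0.0
```

```bash
python3 - <<'E'
from h import *
go(F(-28,67),15,Y+180)
E
```

```text
t 9.55 pos [530.3 173.2  16.1] [179.8   0.2 164.1] f [ 0.  -0.1  0.4] gap -0.0 
shift [ 0.6 16.9  1.1] turn [ 0.003  0.004 -0.004]
```

servo_tool([
  [0,0,3,0,0,0,0],
  [0,0,3,0,0,0,0],
  [0,0,3,0,0,0,0],
  [0,0,2,0,0,0,0],
  [0,0,1.5,0,0,0,0],
])

```text
time: 10.05
tool_pos: [534.1, 186.3, 16.1]
tcp_rot: [179.8, 0.2, 164.1]
ft_force: [0.8, -0.6, 0.5]
finger_gap: -0.3
```

servo_tool([
  [0,0,1.5,0,0,0,0],
  [0,0,1.5,0,0,0,0],
])

```text
time: 10.25
tool_pos: [534.9, 189.3, 16.1]
tcp_rot: [179.9, 0.2, 164.1]
ft_force: [0.7, 0.6, 0.7]
finger_gap: -0.2
```

```bash
python3 - <<'E'
from h import *
go(F(-28,67),15,Y+180)
cv2.imwrite("pics/w4.png",snapshot("wrist"))
E
```

```text
t 10.25 pos [534.9 189.3  16.1] [179.9   0.2 164.1] f [0.7 0.6 0.7] gap -0.2 
shift [0.7 0.2 1.1] turn [ 0.003  0.004 -0.004]
```

View pics/w4.png

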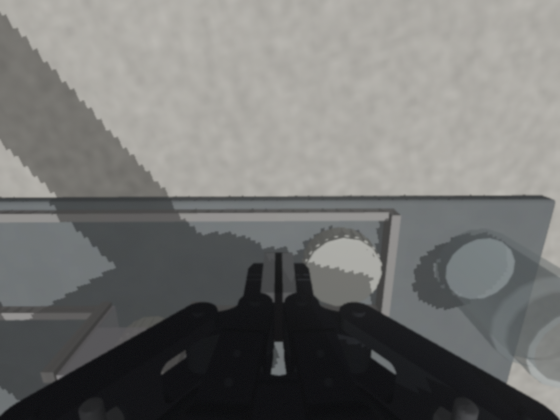

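The lid's edge (column 382) is now about 2–3 px from the stop (column ~385). I'll creep forward until the force rises.

servo_tool([
  [0,0,1,0,0,0,0],
  [0,0,1,0,0,0,0],
])

```text
time: 10.5
tool_pos: [535.6, 191.4, 16.1]
tcp_rot: [179.9, 0.2, 164.1]
ft_force: [-0.8, 0.3, 0.0]
finger_gap: 0.2
```

servo_tool([
  [0,0,1,0,0,0,0],
])

```text
time: 10.6
tool_pos: [535.9, 192.4, 16.1]
tcp_rot: [179.9, 0.2, 164.1]
ft_force: [0.2, -0.2, 0.6]
finger_gap: -0.4
```

servo_tool([
  [0,0,1,0,0,0,0],
])

```text
time: 10.7
tool_pos: [536.0, 193.0, 16.0]
tcp_rot: [179.9, 0.2, 164.1]
ft_force: [-0.6, -5.0, 1.7]
finger_gap: 0.2
```

servo_tool([
  [0,0,0.7,0,0,0,0],
])

```text
time: 10.8
tool_pos: [535.9, 193.0, 15.9]
tcp_rot: [180.0, 0.2, 164.1]
ft_force: [-1.0, -6.1, 1.9]
finger_gap: -0.1
```

The force rose to 6 N and the tool stopped, so the lid is seated. Backing off along the lane, then up.

servo_tool([
  [0,0,-2,0,0,0,0],
  [0,0,-5,0,0,0,0],
  [0,0,-8,0,0,0,0],
  [0,0,-8,0,0,0,0],
  [0,0,0,-10,0,0,0],
  [0,0,0,-25,0,0,0],
  [0,0,0,-35,0,0,0],
  [0,0,0,-35,0,0,0],
  [0,0,0,-35,0,0,0],
  [0,0,0,0,0,0,0],
])

```text
time: 11.8
tool_pos: [527.3, 168.2, 163.4]
tcp_rot: [179.9, 0.1, 164.0]
ft_force: [0.6, -0.2, 1.2]
finger_gap: 0.1
```

```bash
python3 - <<'E'
from h import *
import pickle
go(F(-28,67),15,Y+180)
s=sense();pickle.dump(s,open('s5.pkl','wb'))
w=snapshot("wrist");t=snapshot("top")
cv2.imwrite("pics/w5.png",w);cv2.imwrite("pics/t5.png",t)
cv2.imwrite("pics/c5.png",np.hstack([w[:,80:480],t[80:360,80:360].repeat(2,0).repeat(2,1)[:420,:400]]))
E
```

```text
t 11.8 pos [527.3 168.2 163.4] [1.799e+02 1.000e-01 1.640e+02] f [ 0.6 -0.2  1.2] gap 0.1 
shift [ -0.6  22.3 148.5] turn [ 0.002  0.002 -0.006]
```

View pics/c5.png

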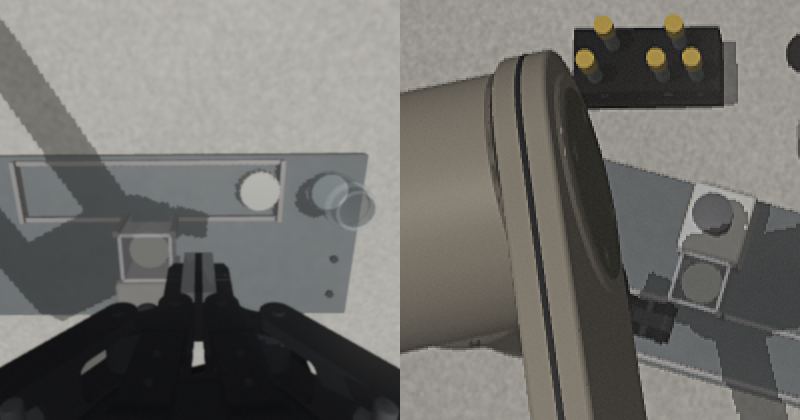

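The left panel (the wrist view) shows the lid at about (260,190), flat and touching the stop. The jar stands untouched at about (340,195) and the magazine still holds its lids. One numeric check, then hand in.

```bash
python3 - <<'E'
from h import *
import pickle
s=pickle.load(open('s5.pkl','rb'))
l=ray("wrist",[340,189.5],24,s)[0]
r=np.radians(Y);M=np.array([[np.cos(r),np.sin(r)],[-np.sin(r),np.cos(r)]])
print("lid in feeder",M@(l[:2]-O)); hand_in()
E
```

```text
lid in feeder [-31.54972653 100.00050004]
the job is handed in; nothing more can be done
```

I pressed the plunger once, down to its firm stop (tool tip at z 76 mm, about 32 N upward on the tool), and let it rise. One lid slid into the lane. I then pushed it with the shut fingers to the +y end stop, the side where the open jar stands.

- **Contact with the stop:** the tool came to a halt at about 6 N, which I took as the lid seating. I then backed off and lifted clear.
- **Final lid position:** the wrist image put the lid at feeder (-31.5, 100.0), touching the end stop.
- **Rest of the feeder:** the plunger was up, with a lid showing in the magazine.
- **Other objects:** in the last wrist view the open jar looked undisturbed. I saw no contact with the closed jar, the rack or the bottle, but the arm hid part of the final top view, so I did not re-measure them.

No check failed or disagreed. I handed the job in at about 12 s of robot time.

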